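Present the top bead dish at the feed chute

ROBOT

A 6-joint arm with a two-finger parallel gripper is mounted at the origin on the work surface. World frame = base frame: x ahead of the robot, y to its left, z up, the work surface at z = 0. Lengths are in m, angles in rad, forces in N, time in s.
With the tool pointing down it reaches from about 0.25 to 0.775 m from the base axis. Payload 4 kg.
Tool frame: the origin (TCP) lies midway between the tips of the shut fingers; the grasp point (between the pads) lies 19 mm behind it (robot.grasp_offset is the distance from the TCP to the grasp point, in m); z points along the fingers, y is the direction in which the jaws open and shut (so a half turn about z gives the same grasp; the last joint's range is limited). The gripper opens to 94 mm and grips with 3 to 60 N. Pads are 16 mm wide; open, the fingers measure 119 mm over their backs; the gripper's body (75 mm by 177 mm) begins 78 mm behind the grasp point.
Start: joints at [1.117, 0.087, 1.371, -0, 1.684, -0.103], TCP at [0.189, 0.517, 0.206] pointing down, gripper open.
Joint ranges: [-3.1, 3.1], [-0.76, 2.03], [0.27, 2.55], [-1.08, 4.22], [0.17, 2.65], [-2.57, 2.57]. Speed limits (rad/s): [2.79, 2.79, 3.14, 3.14, 3.14, 3.14].

INTERFACE

Orientations are given as [roll, pitch, yaw] about the fixed x, y, z axes, in that order (R = Rz(yaw) Ry(pitch) Rx(roll)).
In Python, from bench import status, viewer, order, robot gives the robot as it stands. The module is installed in compiled form; this text tells all that it offers.
- The arm moves only by the tool move_arm, never from a script. Its argument "targets" is a list of rows, each a list of 3 entries, a list of its own where there are three numbers: the shift along the tool's x, y, z in mm, then the turn, a rotation vector about the tool's x, y, z in degrees, then the opening, from -1 (shut) to 1 (fully open). A call has 1 to 20 rows; each row is the pose to reach, as a shift and turn from the pose commanded when the call began, along the tool's axes at that moment; what a row does not reach only later rows make up. A row lasts 1/8 s, in which the tool goes at most 62.5 mm and 10.7 degrees, less where a joint would pass 70% of its speed; a pose out of reach is approached as far as the arm can. A call with a gripper value outside its range is refused whole. The fingers move at their own pace and stop on an object; the grip force is fixed at half the most. Time passes only in rows, so rows that repeat a pose let the fingers close. It gives the time, the measured TCP pose, the force and the opening at its end, in the units of the state.
- status.get_obs(): the state, without advancing time (a new reading comes with each control period).
- viewer.snapshot(name): name is "scene" or "top" or "wrist"; returns the picture (384x512x3 uint8, red, green, blue); there is no depth.
- viewer.camera_model(name): a dict with "K" (3x3 intrinsics, pixels), "xyz" and "attitude" of the camera in the world; the wrist camera has in their place "T_tool_cam" (4x4, takes a point from camera to tool coordinates, whose origin is the TCP and whose axes are the flange's). Camera axes: x right, y up, looking along -z (the intrinsics and any distortion apply to the point x, -y, -z); pixel columns grow to the right and rows downward; lengths in m; the calibration is good to about 2 mm. A picture is of the moment at which its call begins: read the wrist's pose just before it. camera_model takes no time and is no camera call.
- order.close_job(): hands the job in, once; it reports no verdict.
The state is a dict: "time": time; "joint_positions": joint angles; "qvel": joint speeds; "joint_torque": joint torques, N m; "tool_pos": TCP position; "ee_rot": TCP orientation; "wrist_force": force on the tool from outside, world axes, zero at the start; "wrist_torque": the same for the moment, N m; "width": finger opening in m.
Only numpy, scipy, OpenCV 4.12 (cv2) and the standard library are available. Lean on these libraries where they do the work, as an engineer would, in place of code of your own. Each camera call takes 0.05 s, during which the arm holds its last target. There are 200 camera calls.

TASK

Take the top dish off the nested pile by its handle (the highest of the three, pointing roughly at the robot), with the loose ball in it, and carry it round through about a quarter turn (clockwise seen from above) to the feed chute, keeping it level and the ball in the middle of the dish all the way, untouched. Finish while still holding it in the gripper, level and still, with the dish's pouring lip over the middle of the chute's upper end and pointing straight down the run of the chute, about 25 mm above the channel's side walls and resting on nothing. Leave the other dishes and everything else on the bench where they are.

Things in the scene. Friction and masses are not known exactly. Their poses are not given: they have to be found in the camera images.
- dish: TOP dish of a nested pile of three alike: round, shallow, aluminium, 114 mm across the rim, 25 mm high, about 110 g, a wooden handle on one side, a pouring lip across from it. Origin: centre of its underside (flat foot 48 mm across); z up, +x from the centre out over the lip, handle along -x. Nested, each dish stands 8.1 mm above the one beneath: this one starts 16.2 mm above the table.
- dish_floor (a point): Middle of the top dish's inner floor, its lowest point, 6 mm above the dish's origin. The floor is a very shallow cone (rising 5 degrees outwards, 76 mm across) that meets a wall sloping up at about 41 degrees to the rim.
- dish_handle (a point): Centre of the top dish's handle: a wooden bar 38 mm long along the dish's x, 12 mm thick along its y (pinch it across here, flat upright sides) and 18 mm tall; at (-81, 0, 23) mm in the dish's frame. Pinched so, with a firm grip (35 N is plenty), the dish stays level with the gripper.
- dish_lip (a point): Outer end of the top dish's pouring lip, a flat tongue 22 mm wide; at (70, 0, 25) mm in the dish's frame.
- dish_mid: The dish under the top one, same shape and axes; its handle points another way, about 97 degrees round from the top dish's handle.
- dish_low: The lowest dish of the pile, same shape and axes, standing on the table; its handle points another way, about 97 degrees round from the top one's handle on the other side.
- ball: Loose polished agate ball, 20 mm across, 11 g, in the top dish. Its origin is a point on its surface that turns with it, so use ball_center.
- ball_center (a point): Centre of the agate ball. It starts at the lowest point in the middle of the top dish, 16 mm above the dish's origin; it rolls easily.
- chute: Fixed feed chute on a wooden foot: a straight open steel channel 160 mm long, 56 mm wide, sloping down 16 degrees along its +x into a round black rubber pot (centre at x = +118 mm, 94 mm across, 55 mm high). Origin: centre of the foot's underside, on the table; z up, +x level in the direction of flow. Channel from x = -80 (upper end, top edge about 132 mm above the table) to +80 mm.
- chute_mouth (a point): Middle of the channel's width, level with the top edges of its side walls, 12 mm in from its upper end: at (-68, 0, 127) mm in the chute's frame. The lip belongs 25 mm above this point.
- brick: Bystander, left alone: fawn firebrick soldering block, 115 x 75 x 50 high (mm); origin: centre of its underside.
- tub: Bystander, left alone: white plastic lidded flux tub, 80 across, 75 high (mm); origin: centre of its underside.
- hammer: Bystander, left alone: hammer lying flat; origin about its middle, underside.
- wax: Bystander, left alone: small yellow block of polishing wax, 55 x 32 x 20 high (mm); origin: centre of its underside.
- mandrel: Bystander, left alone: steel tapered ring mandrel standing on a round foot 64 across, 150 high (mm); origin: centre of its underside.
- jar: Bystander, left alone: small glass jar with steel lid, 48 across, 55 high (mm); origin: centre of its underside.
- graver: Bystander, left alone: graver (a thin tool with a handle) lying flat; origin about its middle, underside.

How it is judged:
By the outcome, as a careful person would: the job done as asked, in the order asked, and still so for the second after the job is handed in, while the arm keeps its last pose, push and grip.
It also fails if it takes over 54 s, if anything falls off the work surface, if the arm or the gripper's body presses on something with over 40 N, if the wrist force passes 120 N, or if a joint passes its speed limit or range.

## Working session

There is one attempt and no reset: what is moved stays moved. The work goes in short steps, Python scripts to look and compute and a tool call to move; the robot and the scene stay as the last step left them, time stands still between calls to the robot, and variables do not carry over. Pictures are saved under pics/ and viewed, about 8 in all and at most 12, crops included, and the job is handed in when it is done.

Besides the shell and the picture viewer there is one more tool, called after "Call:" by a JSON object that holds its "method" and its "body". move_arm: Moves the arm, as the interface text tells. Its arguments: {"type":"object","properties":{"targets":{"type":"array"}},"required":["targets"]}

```bash
mkdir -p pics; python3 - <<'E'
from bench import status, viewer
import cv2
for n in ("scene","top"):
    cv2.imwrite(f"pics/{n}0.png",cv2.resize(viewer.snapshot(n)[:,:,::-1],(800,600),interpolation=cv2.INTER_CUBIC))
    print(n,viewer.camera_model(n))
print(viewer.camera_model("wrist")); print(status.get_obs())
E
```

```text
scene {'K': array([[456.5343374 ,   0.        , 252.79685882],
       [  0.        , 456.5343374 , 190.18864598],
       [  0.        ,   0.        ,   1.        ]]), 'xyz': array([1.41879068, 0.00203089, 0.7442329 ]), 'attitude': array([ 0.93112769, -0.01474762,  1.44123039])}
top {'K': array([[350.51900159,   0.        , 256.68997164],
       [  0.        , 350.51900159, 195.0353853 ],
       [  0.        ,   0.        ,   1.        ]]), 'xyz': array([0.48333509, 0.13382357, 1.00234372]), 'attitude': array([ 0.10487704,  0.00480463, -1.56720651])}
{'K': array([[281.12687628,   0.        , 258.65126662],
       [  0.        , 281.12687628, 192.22682011],
       [  0.        ,   0.        ,   1.        ]]), 'T_tool_cam': array([[ 4.49435879e-04,  9.73032402e-01,  2.30668037e-01,
         6.68866202e-02],
       [ 9.99999876e-01, -4.86383037e-04,  1.03311372e-04,
         6.91966187e-06],
       [ 2.12718333e-04,  2.30667962e-01, -9.73032500e-01,
        -1.79260366e-01],
       [ 0.00000000e+00,  0.00000000e+00,  0.00000000e+00,
         1.00000000e+00]])}
{'time': 0.1, 'joint_positions': array([ 1.11689798e+00,  8.79049350e-02,  1.37204377e+00, -4.55364925e-05,
        1.68359275e+00, -1.03078204e-01]), 'qvel': array([-0.00038575, -0.00032361, -0.0032412 ,  0.00016359,  0.00088822,
        0.00098911]), 'joint_torque': array([ 1.73161890e-03, -3.41253269e+01, -3.03303301e+01,  7.18397833e-02,
        3.03940522e-02, -7.61757633e-05]), 'tool_pos': array([0.18881755, 0.51607093, 0.20443829]), 'ee_rot': array([-3.13964953e+00, -1.55507250e-04,  2.79076728e+00]), 'wrist_force': array([ 0.05538792,  0.48970321, -0.03293399]), 'wrist_torque': array([-0.00340993, -0.00277214, -0.01222727]), 'width': 0.09436729653963255}
```

View pics/top0.png

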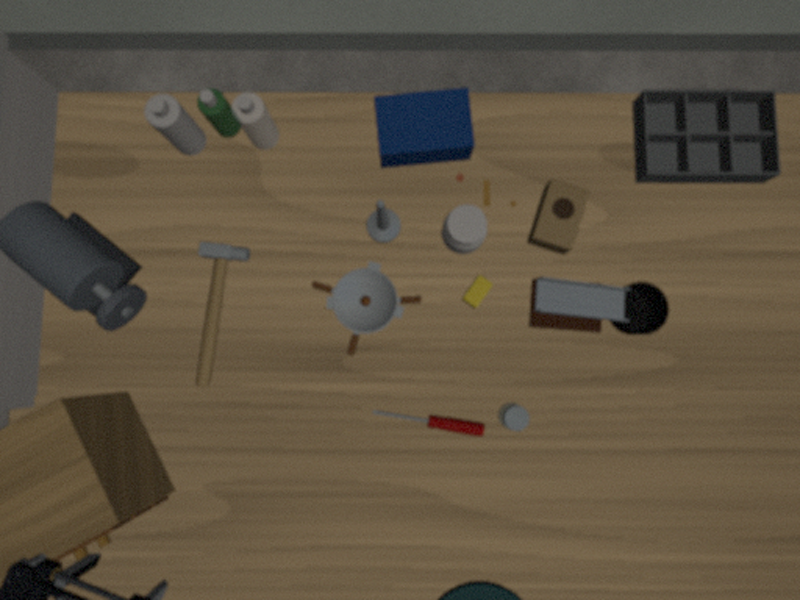

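View pics/scene0.png

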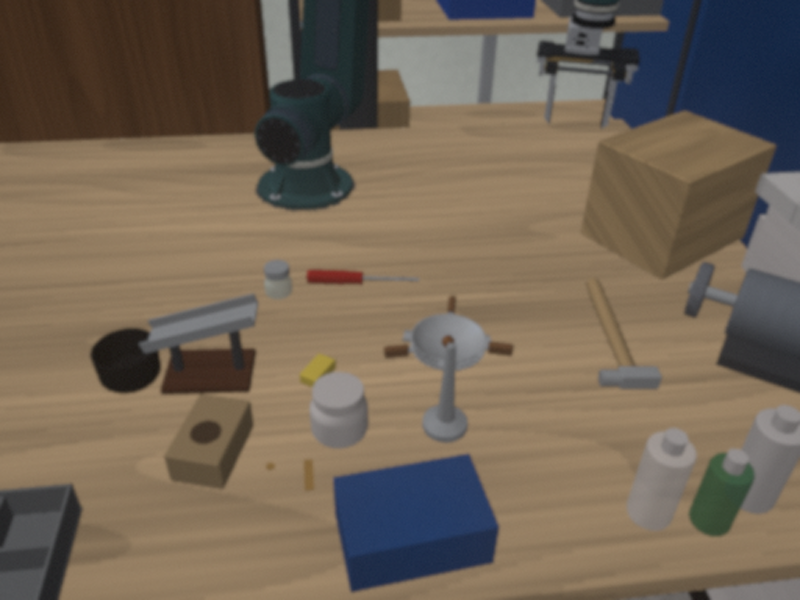

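```bash
cat > h.py <<'E'
import numpy as np, cv2
from scipy.spatial.transform import Rotation as R
from bench import status, viewer
def cam(name, obs=None):
    m=viewer.camera_model(name)
    if name!="wrist":
        return m["K"], R.from_euler("xyz",m["attitude"]).as_matrix(), m["xyz"]
    o=obs or status.get_obs(); A=R.from_euler("xyz",o["ee_rot"]).as_matrix(); T=m["T_tool_cam"]
    return m["K"], A@T[:3,:3], A@T[:3,3]+o["tool_pos"]
def back(c,uv,z):
    K,M,p=c; uv=np.atleast_2d(uv).astype(float)
    d=np.c_[(uv-K[:2,2])/K[0,0],np.ones(len(uv))]*[1,-1,-1]; d=d@M.T
    return p+d*((z-p[2])/d[:,2])[:,None]
def proj(c,X):
    K,M,p=c; q=(np.atleast_2d(X)-p)@M*[1,-1,-1]
    return q[:,:2]/q[:,2:]*K[0,0]+K[:2,2]
E
python3 - <<'E'
from h import *
im=viewer.snapshot("top")[:,:,::-1]
im=cv2.convertScaleAbs(im,alpha=1.8)
a=im[160:235,190:280]; b=im[170:220,330:430]
a=cv2.resize(a,None,fx=6,fy=6,interpolation=cv2.INTER_CUBIC); b=cv2.resize(b,None,fx=8,fy=8,interpolation=cv2.INTER_CUBIC)[:150*8]
cv2.imwrite("pics/b.png",b); cv2.imwrite("pics/a.png",a)
c=cam("top")
s=.64
print("ball",back(c,[365*s,300*s],.032)); print("handle",back(c,[352*s,345*s],.045)); print("mouth",back(c,[537*s,296*s],.132)); print("pot",back(c,[639*s,308*s],.055))
E
```

```text
ball [[0.59376843 0.2032365  0.032     ]]
handle [[0.51319518 0.22416896 0.045     ]]
mouth [[ 0.58966014 -0.07891488  0.132     ]]
pot [[ 0.57863149 -0.27398253  0.055     ]]
```

View pics/a.png

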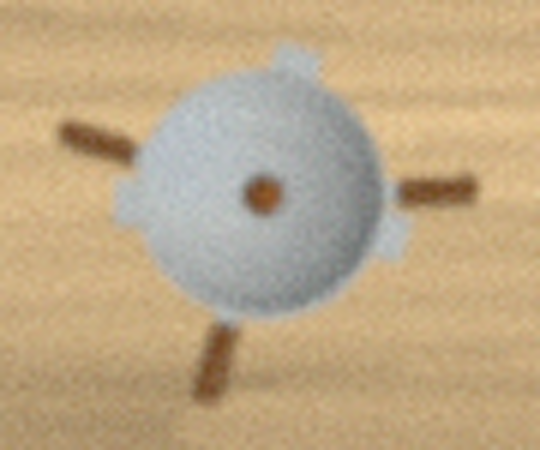

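View pics/b.png

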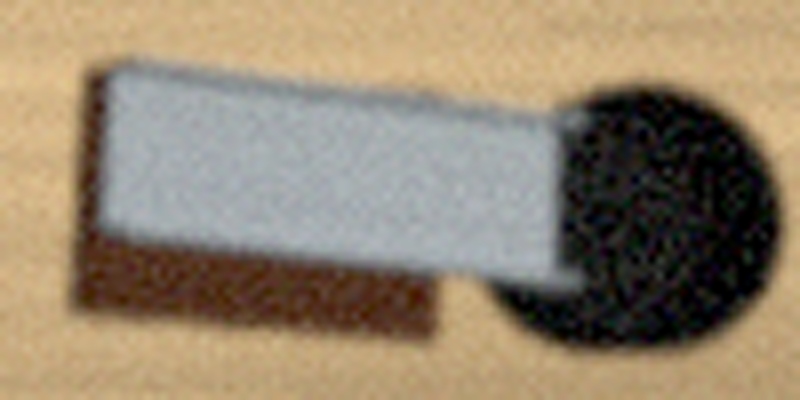

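```bash
python3 - <<'E'
from h import *
c=cam("top")
A=lambda u,v:[190+u/6-.4,160+v/6-.4]; B=lambda u,v:[330+u/8-.44,170+v/8-.44]
ball=back(c,A(263,194),.0322)[0]; h=back(c,A(217,361),.046)[0]; lip=back(c,A(299,45),.0412)[0]
print("ball",ball,"h",h,"lip",lip)
d=lip-h; print("yaw",np.arctan2(d[1],d[0]), "len h-ball",np.linalg.norm((ball-h)[:2]),"ball-lip",np.linalg.norm((lip-ball)[:2]))
z0=.132;z1=.132-.16*np.tan(np.radians(16))
a,b=back(c,B(110,62),z0)[0],back(c,B(100,240),z0)[0]; e,f=back(c,B(588,117),z1)[0],back(c,B(580,285),z1)[0]
print(a,b,e,f); m0=(a+b)/2;m1=(e+f)/2;pot=back(c,B(638,215),.055)[0]
print(m0,m1,np.arctan2(*(m1-m0)[[1,0]]),"len",np.linalg.norm((m1-m0)[:2]),np.linalg.norm((a-b)[:2]),"pot",pot,np.linalg.norm((pot-m0)[:2]),np.arctan2(*(pot-m0)[[1,0]]))
print("mandrel base",back(c,[383*.64,228*.64],.01),"tip",back(c,[381*.64,205*.64],.15),"tub",back(c,[466*.64,222*.64],.075))
E
```

```text
ball [0.59393122 0.20368873 0.0322    ] h [0.51597747 0.22278458 0.046     ] lip [0.66246773 0.18708024 0.0412    ]
yaw -0.23907059229312438 len h-ball 0.08025856826914027 ball-lip 0.0705201762287176
[ 0.62029032 -0.07867323  0.132     ] [ 0.56426098 -0.07431756  0.132     ] [ 0.60966427 -0.24652116  0.08612074] [ 0.55424748 -0.24169314  0.08612074]
[ 0.59227565 -0.0764954   0.132     ] [ 0.58195588 -0.24410715  0.08612074] -1.6322882121269906 len 0.16792914237058856 0.056198396342722924 pot [ 0.58050069 -0.27500732  0.055     ] 0.1988608371854484 -1.6300430568724162
mandrel base [[0.73039104 0.17291421 0.01      ]] tip [[0.73298576 0.17085527 0.15      ]] tub [[0.72513987 0.02688967 0.075     ]]
```

Call:
{"method": "move_arm", "body": {"targets": [[[-15, -30, 0], [0, 0, 0], 1], [[-40, -70, 0], [0, 0, 0], 1], [[-80, -110, 0], [0, 0, 0], 1], [[-120, -140, 0], [0, 0, -2], 1], [[-165, -155, 0], [0, 0, -4], 1], [[-210, -163, 0], [0, 0, -6.4], 1], [[-255, -163, 10], [0, 0, -6.4], 1], [[-300, -163, 25], [0, 0, -6.4], 1], [[-340, -163, 40], [0, 0, -6.4], 1], [[-370, -163, 55], [0, 0, -6.4], 1], [[-395, -163, 68], [0, 0, -6.4], 1], [[-405, -163, 75], [0, 0, -6.4], 1], [[-407, -163, 76], [0, 0, -6.4], 1], [[-407, -163, 76], [0, 0, -6.4], 1], [[-407, -163, 76], [0, 0, -6.4], 1], [[-407, -163, 76], [0, 0, -6.4], 1]]}}

```text
time: 2.15
tool_pos: [0.515, 0.224, 0.1302]
ee_rot: [3.141, 0.001, 2.903]
wrist_force: [-0.1, -1.0, -0.4]
width: 0.0937
```

```bash
python3 - <<'E'
from h import *
o=status.get_obs(); c=cam("wrist",o); im=viewer.snapshot("wrist")[:,:,::-1]
print(o["tool_pos"],o["ee_rot"],o["joint_positions"],o["time"])
yaw=-.239; D=np.r_[np.cos(yaw),np.sin(yaw),0]; N=np.r_[-D[1],D[0],0]; b=np.array([.5939,.2037,.0162])
P=lambda x,y,z:b+x*D+y*N+[0,0,z]
pts=[P(0,0,.016)]+[P(x,y,.032) for x in(-.1,-.062) for y in(-.006,.006)]+[P(.07,y,.025) for y in(-.011,.011)]
im=cv2.convertScaleAbs(cv2.resize(im,(800,600),interpolation=cv2.INTER_CUBIC),alpha=1.6)
for p in proj(c,pts): cv2.circle(im,tuple(int(round(v)) for v in (p+.5)*1.5625),3,(0,0,255),1)
cv2.imwrite("pics/w1.png",im)
E
```

```text
[0.51501709 0.22402388 0.13021919] [3.14086116e+00 9.64318661e-04 2.90325458e+00] [ 3.09270044e-01  1.38477442e-01  1.46393329e+00  1.22529954e-04
  1.53797776e+00 -1.02319251e+00] 2.15
```

View pics/w1.png

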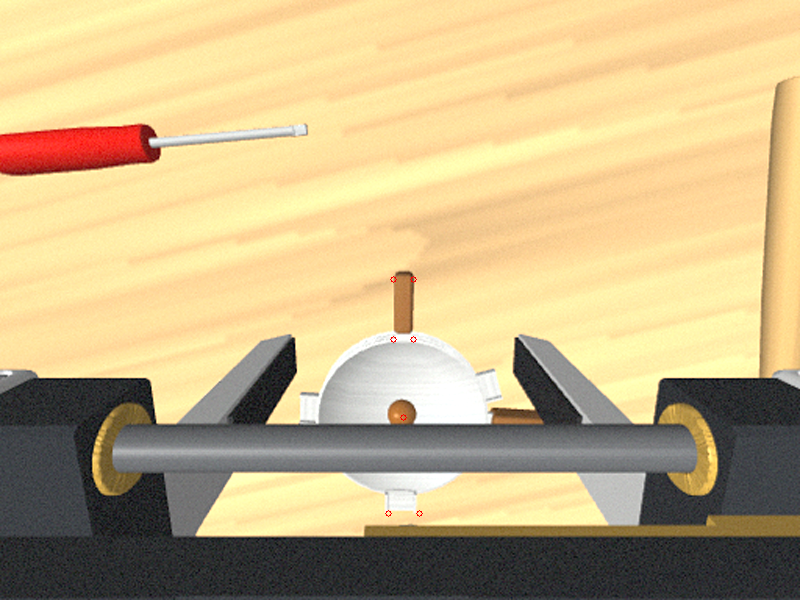

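Call:
{"method": "move_arm", "body": {"targets": [[[1, -1, 15], [0, 0, 0], 0.6], [[2, -1, 35], [0, 0, 0], 0.2], [[2, -1, 57], [0, 0, 0], 0], [[2, -1, 78], [0, 0, 0], -0.2], [[2, -1, 94], [0, 0, 0], -0.3], [[2, -1, 104], [0, 0, 0], -0.4], [[2, -1, 109], [0, 0, 0], -0.5], [[2, -1, 110], [0, 0, 0], -0.5], [[2, -1, 110], [0, 0, 0], -0.55], [[2, -1, 110], [0, 0, 0], -0.6]]}}

```text
time: 3.45
tool_pos: [0.5135, 0.2233, 0.0202]
ee_rot: [3.141, 0.001, 2.903]
wrist_force: [-0.5, -1.2, -0.4]
width: 0.0189
```

```bash
python3 - <<'E'
from h import *
o=status.get_obs(); print(o["tool_pos"],o["ee_rot"],o["width"],o["wrist_force"])
im=viewer.snapshot("wrist")[:,:,::-1]
cv2.imwrite("pics/w2.png",cv2.convertScaleAbs(cv2.resize(im,(800,600),interpolation=cv2.INTER_CUBIC),alpha=1.2))
E
```

```text
[0.51354092 0.22327436 0.02022233] [3.14078262e+00 1.20800157e-03 2.90253051e+00] 0.018918727713164777 [-0.50255014 -1.15055662 -0.35938806]
```

View pics/w2.png

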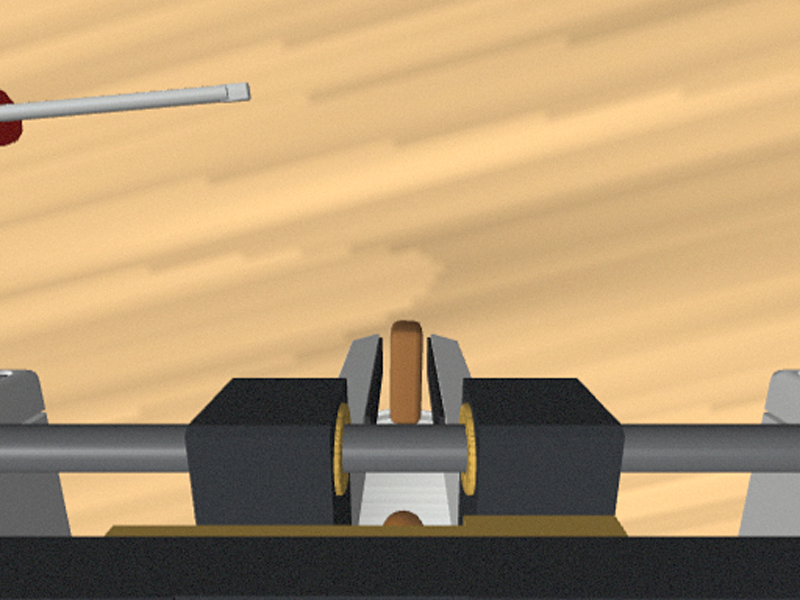

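Call:
{"method": "move_arm", "body": {"targets": [[[0, 0, 0], [0, 0, 0], -0.65], [[0, 0, 0], [0, 0, 0], -0.7], [[0, 0, 0], [0, 0, 0], -0.74], [[0, 0, 0], [0, 0, 0], -0.78], [[0, 0, 0], [0, 0, 0], -0.85], [[0, 0, 0], [0, 0, 0], -1], [[0, 0, 0], [0, 0, 0], -1], [[0, 0, 0], [0, 0, 0], -1], [[0, 0, 0], [0, 0, 0], -1], [[0, 0, 0], [0, 0, 0], -1], [[0, 0, 0], [0, 0, 0], -1]]}}

```text
time: 4.88
tool_pos: [0.513, 0.2231, 0.0195]
ee_rot: [3.142, -0.0, 2.903]
wrist_force: [0.4, -0.2, 0.7]
width: 0.012
```

```bash
python3 - <<'E'
from h import *
o=status.get_obs(); c=cam("wrist",o); print(o["tool_pos"],o["ee_rot"],o["width"],o["wrist_force"])
p=back(c,[406/1.5625-.5,321/1.5625-.5],.0482)[0]; A=R.from_euler("xyz",o["ee_rot"]).as_matrix(); print("handle outer end in tool",(p-o["tool_pos"])@A)
E
```

```text
[0.51301936 0.22310961 0.01946484] [ 3.14155173e+00 -5.54012361e-05  2.90253128e+00] 0.012016620501369738 [ 0.37558959 -0.22893595  0.669838  ]
handle outer end in tool [ 0.02393565  0.00042791 -0.02873381]
```

Call:
{"method": "move_arm", "body": {"targets": [[[0, 0, -0.2], [0, 0, 0], -1], [[0, 0, -1.5], [0, 0, 0], -1], [[0, 0, -4.6], [0, 0, 0], -1], [[0, 0, -10], [0, 0, 0], -1], [[0, 0, -17.7], [0, 0, 0], -1], [[0, 0, -27.5], [0, 0, 0], -1], [[0, 0, -39], [0, 0, 0], -1], [[0, 0, -52], [0, 0, 0], -1], [[0, 0, -65.5], [0, 0, 0], -1], [[0, 0, -79], [0, 0, 0], -1], [[0, 0, -92], [0, 0, 0], -1], [[0, 0, -103.5], [0, 0, 0], -1], [[0, 0, -113.3], [0, 0, 0], -1], [[0, 0, -121], [0, 0, 0], -1], [[0, 0, -126.4], [0, 0, 0], -1], [[0, 0, -129.5], [0, 0, 0], -1], [[0, 0, -130.8], [0, 0, 0], -1], [[0, 0, -131], [0, 0, 0], -1], [[0, 0, -131], [0, 0, 0], -1], [[0, 0, -131], [0, 0, 0], -1]]}}

```text
time: 7.38
tool_pos: [0.5129, 0.223, 0.1503]
ee_rot: [-3.141, -0.0, 2.902]
wrist_force: [-0.5, -0.7, -0.4]
width: 0.0118
```

```bash
python3 - <<'E'
from h import *
o=status.get_obs(); print(o["tool_pos"],o["ee_rot"],o["width"],o["wrist_force"],o["wrist_torque"])
a=viewer.snapshot("top")[140:260,170:300,::-1]; b=viewer.snapshot("scene")[150:290,220:350,::-1]
a=cv2.resize(a,(390,360),interpolation=cv2.INTER_CUBIC); b=cv2.resize(b,(390,420),interpolation=cv2.INTER_CUBIC)
im=np.zeros((420,790,3),np.uint8); im[:360,:390]=a; im[:,400:]=b
cv2.imwrite("pics/l.png",cv2.convertScaleAbs(im,alpha=1.5))
# path for carry: tool pose start -> dish yaw -1.635; tool TCP xy goal
T=o["tool_pos"]; yaw0=o["ee_rot"][2]; g=np.array([.601,.062]); dy=-1.635-(yaw0-np.pi)
M=R.from_euler("xyz",[np.pi,0,yaw0]).as_matrix()
d=np.r_[g-T[:2],0]@M; print("carry tool shift mm",d*1e3,"turn world deg",np.degrees(dy))
E
```

```text
[0.51292207 0.22304915 0.15025449] [-3.14144027e+00 -3.58892264e-04  2.90249732e+00] 0.011772848036610918 [-0.51231933 -0.7180684  -0.43191011] [0.02260395 0.0346327  0.02526624]
carry tool shift mm [-1.23712615e+02 -1.35608770e+02 -1.66072847e-14] turn world deg -79.97944625189655
```

View pics/l.png

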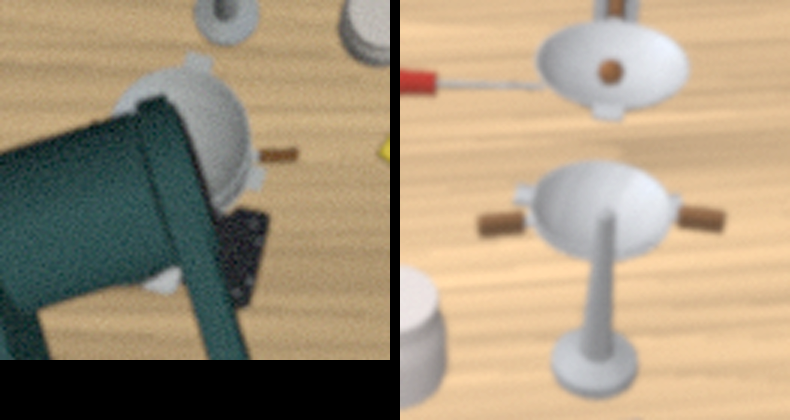

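Call:
{"method": "move_arm", "body": {"targets": [[[-0.1, -0.1, 0], [0, 0, 0.1], -1], [[-0.7, -0.8, 0], [0, 0, 0.5], -1], [[-2.2, -2.4, 0], [0, 0, 1.4], -1], [[-4.8, -5.2, 0], [0, 0, 3.1], -1], [[-8.4, -9.2, 0], [0, 0, 5.4], -1], [[-13, -14.3, 0], [0, 0, 8.4], -1], [[-18.4, -20.2, 0], [0, 0, 11.9], -1], [[-24.4, -26.8, 0], [0, 0, 15.7], -1], [[-31, -34, 0], [0, 0, 20], -1], [[-37.6, -41.2, 0], [0, 0, 24.3], -1], [[-43.6, -47.8, 0], [0, 0, 28.1], -1], [[-49, -53.7, 0], [0, 0, 31.6], -1], [[-53.6, -58.8, 0], [0, 0, 34.6], -1], [[-57.2, -62.8, 0], [0, 0, 36.9], -1], [[-59.8, -65.6, 0], [0, 0, 38.6], -1], [[-61.3, -67.2, 0], [0, 0, 39.5], -1], [[-61.9, -67.9, 0], [0, 0, 39.9], -1], [[-62, -68, 0], [0, 0, 40], -1], [[-62, -68, 0], [0, 0, 40], -1], [[-62, -68, 0], [0, 0, 40], -1]]}}

```text
time: 9.98
tool_pos: [0.5571, 0.1425, 0.1505]
ee_rot: [3.141, -0.0, 2.205]
wrist_force: [0.5, 0.1, 0.2]
width: 0.0116
```

```bash
python3 - <<'E'
from h import *
o=status.get_obs(); print(o["tool_pos"],o["ee_rot"],o["width"],o["joint_positions"])
M=R.from_euler("xyz",o["ee_rot"]).as_matrix()
print(np.r_[.601-o["tool_pos"][0],.062-o["tool_pos"][1],0]@M, np.degrees(-1.635-(o["ee_rot"][2]-np.pi)))
E
```

```text
[0.55713619 0.14246417 0.15053271] [ 3.14142255e+00 -5.96371510e-05  2.20460029e+00] 0.011644582145863116 [ 1.51679221e-01  1.59379665e-01  1.39950916e+00  1.31719638e-04
  1.58258077e+00 -4.82123181e-01]
[-9.08132372e-02 -1.23074219e-02 -7.50939473e-06] -39.99289184194013
```

Call:
{"method": "move_arm", "body": {"targets": [[[-0.1, 0, 0], [0, 0, 0.1], -1], [[-1, -0.1, 0], [0, 0, 0.5], -1], [[-3.2, -0.4, 0], [0, 0, 1.4], -1], [[-7, -0.9, 0], [0, 0, 3.1], -1], [[-12.3, -1.6, 0], [0, 0, 5.4], -1], [[-19.1, -2.5, 0], [0, 0, 8.4], -1], [[-27.1, -3.6, 0], [0, 0, 11.9], -1], [[-35.8, -4.7, 0], [0, 0, 15.7], -1], [[-45.5, -6, 0], [0, 0, 20], -1], [[-55.2, -7.3, 0], [0, 0, 24.3], -1], [[-63.9, -8.4, 0], [0, 0, 28.1], -1], [[-71.9, -9.5, 0], [0, 0, 31.6], -1], [[-78.7, -10.4, 0], [0, 0, 34.6], -1], [[-84, -11.1, 0], [0, 0, 36.9], -1], [[-87.8, -11.6, 0], [0, 0, 38.6], -1], [[-90, -11.9, 0], [0, 0, 39.5], -1], [[-90.9, -12, 0], [0, 0, 39.9], -1], [[-91, -12, 0], [0, 0, 40], -1], [[-91, -12, 0], [0, 0, 40], -1], [[-91, -12, 0], [0, 0, 40], -1]]}}

```text
time: 12.48
tool_pos: [0.6013, 0.062, 0.1505]
ee_rot: [3.142, -0.0, 1.506]
wrist_force: [0.4, -0.5, -1.0]
width: 0.0113
```

```bash
python3 - <<'E'
from h import *
o=status.get_obs(); print(o["tool_pos"],o["ee_rot"],o["width"],o["wrist_force"])
def crop(n,x,y,w,h,f): return cv2.convertScaleAbs(cv2.resize(viewer.snapshot(n)[y:y+h,x:x+w,::-1],None,fx=f,fy=f,interpolation=cv2.INTER_CUBIC),alpha=1.7)
cv2.imwrite("pics/t3.png",crop("top",260,150,160,90,5)); cv2.imwrite("pics/s3.png",crop("scene",70,140,200,120,4))
E
```

```text
[0.60132893 0.0620119  0.15050816] [ 3.14152586e+00 -1.06332629e-04  1.50642685e+00] 0.011329193806993937 [ 0.43128074 -0.48540406 -0.97656438]
```

View pics/t3.png

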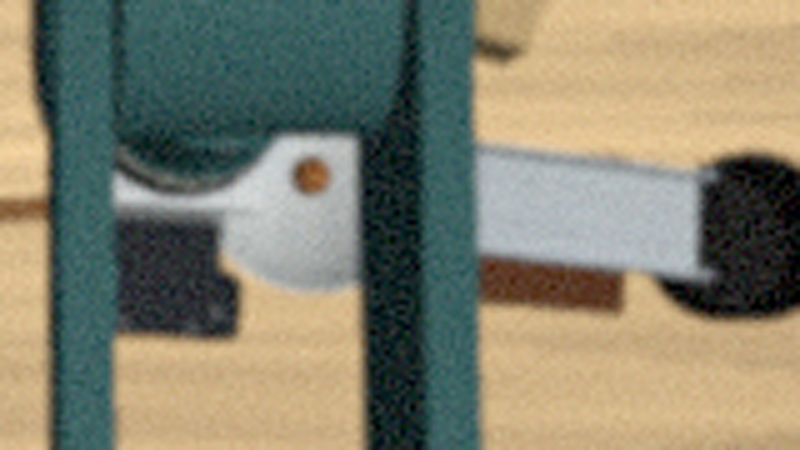

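View pics/s3.png

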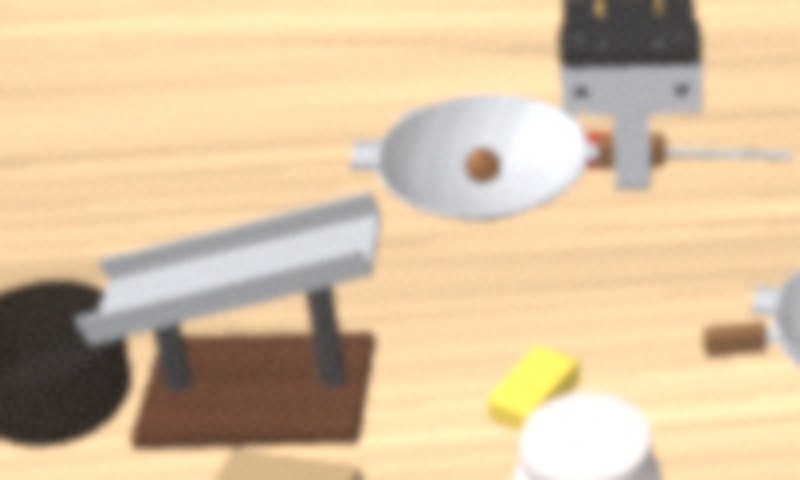

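```bash
cat > ov.py <<'E'
from h import *
def ov(out,off=0.0035,lat=0,dyaw=0,chute=(.5915,-.0885),cy=-1.635):
    o=status.get_obs(); y=o["ee_rot"][2]-np.pi+dyaw; D=np.r_[np.cos(y),np.sin(y),0];N=np.r_[-D[1],D[0],0]
    org=o["tool_pos"]+[0,0,-.0195+.0162]+(.081-off)*D+lat*N
    P=lambda x,yy,z:org+x*D+yy*N+[0,0,z]
    t=np.linspace(0,2*np.pi,80)
    F=np.r_[np.cos(cy),np.sin(cy),0];G=np.r_[-F[1],F[0],0];m=np.r_[chute,.127]
    C=lambda x,yy:m+x*F+yy*G+[0,0,-x*np.tan(np.radians(16))]
    L=[([P(.057*np.cos(a),.057*np.sin(a),.025) for a in t],(0,0,255)),([P(.055,-.011,.025),P(.07,-.011,.025),P(.07,.011,.025),P(.055,.011,.025)],(0,0,255)),
       ([P(.01*np.cos(a),.01*np.sin(a),.016) for a in t],(0,0,255)),
       ([C(.148,-.028),C(-.012,-.028),C(-.012,.028),C(.148,.028)],(0,200,0))]
    ims=[]
    for n,(x,yy,w,h),f in(("scene",(90,155,130,75),6),("top",(305,165,110,42),7)):
        c=cam(n); im=cv2.convertScaleAbs(cv2.resize(viewer.snapshot(n)[yy:yy+h,x:x+w,::-1],None,fx=f,fy=f,interpolation=cv2.INTER_CUBIC),alpha=1.6)
        for pts,col in L: cv2.polylines(im,[np.int32(np.round((proj(c,pts)-[x,yy]+.5)*f*8))],False,col,1,cv2.LINE_AA,3)
        ims.append(np.pad(im,((0,0),(0,790-im.shape[1]),(0,0))))
    im=np.vstack(ims)[:600]
    if im.shape[0]>600: raise SystemExit
    cv2.imwrite(out,im[:600]); print(im.shape,"lip",P(.07,0,.025),"yaw",y,"lip-target",P(.07,0,.025)-(m+[0,0,.025]),o["tool_pos"],o["ee_rot"])
E
python3 -c "from ov import ov; ov('pics/o1.png')"
```

```text
(600, 790, 3) lip [ 0.59186634 -0.08519639  0.17220037] yaw -1.635205197035075 lip-target [0.00036634 0.00330361 0.02020037] [0.60136008 0.06199776 0.15050037] [ 3.14151691e+00 -1.36143627e-04  1.50638746e+00]
```

View pics/o1.png

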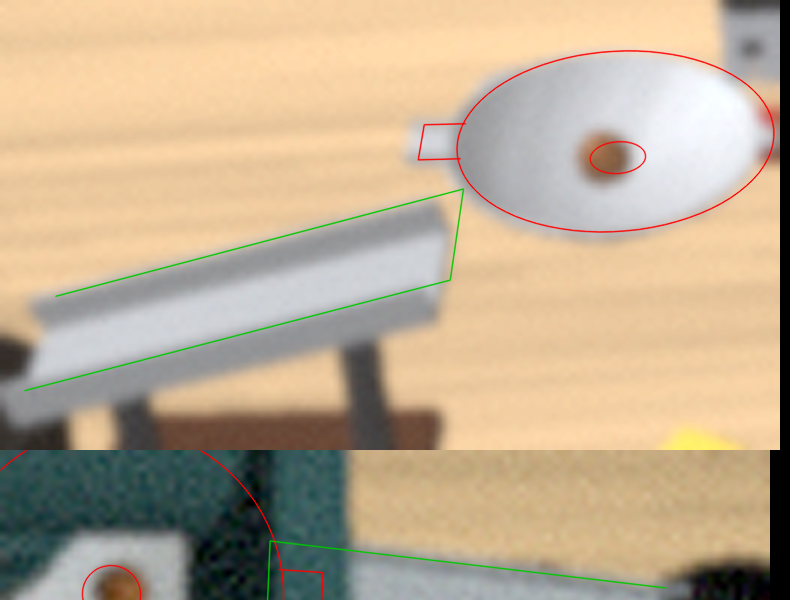

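```bash
python3 - <<'E'
from h import *
def ballpix(im,roi):
    x,y,w,h=roi; hsv=cv2.cvtColor(im[y:y+h,x:x+w],cv2.COLOR_BGR2HSV); g=im[y:y+h,x:x+w].astype(float)
    m=np.uint8((g[:,:,2]-g[:,:,0]>25)&(hsv[:,:,1]>90)); n,l,s,c=cv2.connectedComponentsWithStats(m)
    return [(np.round(c[i]+[x,y],2),s[i][4]) for i in range(1,n) if s[i][4]>12]
def loc(pa,pb,za):
    return
t0=cv2.resize(cv2.imread("pics/top0.png"),(512,384),interpolation=cv2.INTER_AREA); s0=cv2.resize(cv2.imread("pics/scene0.png"),(512,384),interpolation=cv2.INTER_AREA)
t1=viewer.snapshot("top")[:,:,::-1].copy(); s1=viewer.snapshot("scene")[:,:,::-1].copy()
for nm,n,im,roi,z in(("t0","top",t0,(224,182,20,20),.0322),("s0","scene",s0,(275,208,24,20),.0322),("t1","top",t1,(314,176,16,18),.1632),("s1","scene",s1,(180,172,20,20),.1632)):
    r=ballpix(im,roi); print(nm,r,[back(cam(n),p[0],z)[0].round(4) for p in r])
c=cam("scene")
for p in [(163.3,188.8),(162,202.5)]: print("chute end scene",back(c,p,.1305)[0])
y=-1.635; print("FK ctr", status.get_obs()["tool_pos"][:2]+.081*np.r_[np.cos(y),np.sin(y)], "start FK ctr",np.r_[.513,.2231]+.081*np.r_[np.cos(-.239),np.sin(-.239)])
a=s1[145:235,75:185]; cv2.imwrite("pics/z.png",cv2.convertScaleAbs(cv2.resize(a,None,fx=6.6,fy=6.6,interpolation=cv2.INTER_LANCZOS4),alpha=1.5))
E
```

```text
t0 [(array([233.63, 192.21]), np.int32(19))] [array([0.5932, 0.2031, 0.0322])]
s0 [(array([285.64, 217.36]), np.int32(14))] [array([0.5892, 0.201 , 0.0322])]
t1 [(array([322.3 , 184.85]), np.int32(27))] [array([ 0.5968, -0.02  ,  0.1632])]
s1 [(array([190.09, 180.7 ]), np.int32(33))] [array([ 0.596 , -0.0204,  0.1632])]
chute end scene [ 0.57464758 -0.08200056  0.1305    ]
chute end scene [ 0.62463018 -0.08346609  0.1305    ]
FK ctr [ 0.59617904 -0.01893708] start FK ctr [0.59169759 0.20392478]
```

```bash
python3 - <<'E'
from h import *
s=np.mean([viewer.snapshot("scene").astype(float) for _ in range(6)],0); t=np.mean([viewer.snapshot("top").astype(float) for _ in range(6)],0)
np.save("s.npy",s);np.save("t.npy",t)
print("scene cols 110,130,150: gray | r-b")
for u in (110,130,150):
    v0=int(190+ (163-u)*.245)-8; p=s[v0:v0+34,u-1:u+2].mean(1); print(u,v0,p.mean(1).astype(int).tolist(),(p[:,0]-p[:,2]).astype(int).tolist())
print("top cols")
for u in (358,375,392):
    v0=170; p=t[v0:v0+40,u-1:u+2].mean(1); print(u,v0,p.mean(1).astype(int).tolist(),(p[:,0]-p[:,2]).astype(int).tolist())
c=cam("scene"); ct=cam("top")
F=np.r_[np.cos(-1.635),np.sin(-1.635),0];G=np.r_[-F[1],F[0],0];m=np.r_[.5915,-.0885,.127]
for k in(-.028,.028):
  X=[m+x*F+k*G-[0,0,x*np.tan(np.radians(16))] for x in(-.012,.05,.148)]; print(k,proj(c,X).round(1).tolist(),proj(ct,X).round(1).tolist())
a=s[145:235,75:185,::-1]; cv2.imwrite("pics/z.png",cv2.convertScaleAbs(cv2.resize(a,None,fx=6.6,fy=6.6,interpolation=cv2.INTER_LANCZOS4),alpha=1.5))
E
```

```text
scene cols 110,130,150: gray | r-b
110 194 [125, 128, 129, 127, 124, 123, 120, 111, 99, 93, 93, 97, 108, 121, 130, 131, 131, 131, 132, 129, 121, 107, 96, 92, 92, 92, 88, 78, 61, 51, 50, 53, 55, 57] [50, 51, 51, 51, 48, 41, 27, 10, 0, -1, -2, -2, -3, -4, -4, -5, -5, -5, -5, -4, -4, -3, -2, -2, -2, -2, -2, -1, 0, 4, 7, 8, 10, 12]
130 190 [125, 123, 122, 126, 127, 123, 112, 99, 94, 94, 97, 107, 121, 129, 131, 131, 131, 131, 129, 122, 108, 97, 93, 92, 92, 95, 103, 115, 122, 123, 120, 115, 106, 86] [49, 48, 48, 49, 43, 29, 11, 1, -1, -2, -2, -3, -3, -4, -4, -4, -5, -5, -5, -4, -3, -3, -2, -2, -1, 3, 17, 35, 45, 48, 48, 46, 43, 38]
150 185 [121, 122, 124, 126, 124, 119, 109, 99, 94, 94, 97, 106, 120, 128, 130, 130, 131, 131, 129, 122, 109, 97, 93, 93, 92, 89, 79, 63, 49, 43, 42, 43, 43, 43] [48, 48, 48, 48, 40, 25, 9, 0, -1, -1, -2, -3, -3, -4, -4, -4, -4, -5, -4, -4, -3, -2, -2, -1, -2, -1, 0, 0, 1, 2, 2, 2, 2, 2]
top cols
358 170 [108, 110, 110, 110, 108, 110, 111, 112, 108, 96, 90, 99, 106, 108, 107, 106, 108, 109, 108, 108, 109, 108, 107, 107, 107, 107, 108, 109, 109, 105, 86, 61, 40, 
[... 409 characters left out ...]
 46, 47, 47, 41, 27, 7, -3, -5, -5, -5, -5, -5, -6, -6, -5, -6, -6, -6, -6, -6, -6, -6, -6, -6, -6, -6, -3, 7, 25, 32, 33, 30, 33, 33]
392 170 [108, 108, 108, 108, 108, 109, 111, 112, 112, 112, 109, 107, 106, 99, 90, 95, 105, 109, 109, 108, 108, 108, 107, 108, 108, 109, 109, 108, 107, 108, 109, 109, 109, 102, 82, 54, 35, 42, 63, 82] [44, 45, 44, 44, 44, 45, 45, 45, 46, 46, 45, 42, 31, 13, 0, -5, -6, -5, -5, -5, -6, -6, -6, -6, -6, -6, -6, -6, -6, -6, -5, -6, -6, -6, -5, 0, 10, 21, 29, 36]
-0.028 [[166.7, 185.9], [140.0, 192.9], [98.7, 203.8]] [[342.1, 199.6], [364.8, 201.9], [399.0, 205.3]]
0.028 [[164.5, 201.1], [136.7, 208.3], [93.5, 219.5]] [[343.0, 177.4], [365.6, 180.1], [399.6, 184.1]]
```

View pics/z.png

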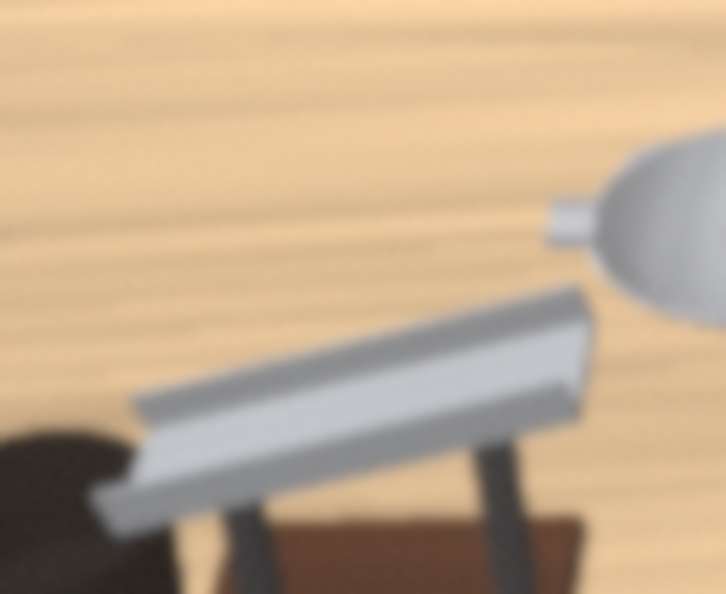

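Call:
{"method": "move_arm", "body": {"targets": [[[0, 0, 0.1], [0, 0, 0], -1], [[-0.1, 0.1, 0.5], [0, 0, 0], -1], [[-0.4, 0.2, 1.4], [0, 0, 0.1], -1], [[-0.7, 0.4, 2.9], [0, 0, 0.1], -1], [[-1.2, 0.7, 4.9], [0, 0, 0.2], -1], [[-1.8, 1.1, 7.3], [0, 0, 0.3], -1], [[-2.5, 1.5, 10], [0, 0, 0.4], -1], [[-3.2, 2, 12.7], [0, 0, 0.4], -1], [[-3.8, 2.4, 15.1], [0, 0, 0.5], -1], [[-4.3, 2.7, 17.1], [0, 0, 0.6], -1], [[-4.6, 2.9, 18.6], [0, 0, 0.6], -1], [[-4.9, 3, 19.5], [0, 0, 0.7], -1], [[-5, 3.1, 19.9], [0, 0, 0.7], -1], [[-5, 3.1, 20], [0, 0, 0.7], -1], [[-5, 3.1, 20], [0, 0, 0.7], -1], [[-5, 3.1, 20], [0, 0, 0.7], -1], [[-5, 3.1, 20], [0, 0, 0.7], -1], [[-5, 3.1, 20], [0, 0, 0.7], -1]]}}

```text
time: 15.62
tool_pos: [0.6042, 0.0567, 0.1305]
ee_rot: [3.142, -0.0, 1.494]
wrist_force: [-0.1, 0.2, -0.3]
width: 0.0119
```

```bash
sed -i 's/+.5)\*f\*8/+.5)*f*8/; s/(90,155,130,75),6/(75,150,130,80),6/' ov.py; sed -i 's/"top",(305,165,110,42),7/"top",(305,168,110,38),3/' ov.py
python3 - <<'E'
from ov import ov
from h import *
ov('pics/o2.png',off=-.0005,chute=(.5927,-.0943),cy=-1.647)
o=status.get_obs(); print(o["width"],o["wrist_force"],o["time"])
for n,(x,y,w,h),z in(("top",(314,174,22,22),.143),("scene",(176,176,26,26),.143)):
    im=np.mean([viewer.snapshot(n).astype(float) for _ in range(3)],0)[y:y+h,x:x+w]
    m=im[:,:,0]-im[:,:,2]>25; v,u=np.nonzero(m); p=[u.mean()+x,v.mean()+y]; print(n,p,m.sum(),back(cam(n),p,z))
E
```

```text
(594, 790, 3) lip [ 0.59253563 -0.09434645  0.15220097] yaw -1.647547459367481 lip-target [-1.64369676e-04 -4.64517347e-05  2.00970007e-04] [0.60415201 0.05670754 0.13050097] [ 3.14154580e+00 -8.44607937e-05  1.49404519e+00]
0.01176493539021666 [-0.45730425 -0.24010321 -1.50696068] 15.725
top [np.float64(322.7586206896552), np.float64(185.17241379310346)] 29 [[ 0.59878009 -0.02484366  0.143     ]]
scene [np.float64(189.30434782608697), np.float64(189.91304347826087)] 46 [[ 0.60222904 -0.02355462  0.143     ]]
```

View pics/o2.png

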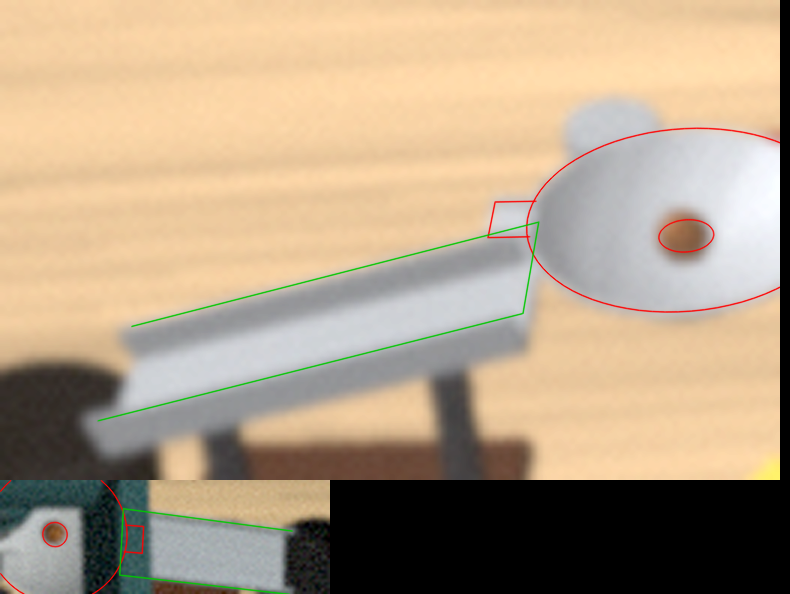

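Call:
{"method": "move_arm", "body": {"targets": [[[-0.2, 0, 0], [0, 0, 0], -1], [[-0.6, 0, 0], [0, 0, 0], -1], [[-1, 0, 0], [0, 0, 0], -1], [[-1.4, 0, 0], [0, 0, 0], -1], [[-1.8, 0, 0], [0, 0, 0], -1], [[-2, 0, 0], [0, 0, 0], -1], [[-2, 0, 0], [0, 0, 0], -1], [[-2, 0, 0], [0, 0, 0], -1], [[-2, 0, 0], [0, 0, 0], -1], [[-2, 0, 0], [0, 0, 0], -1], [[-2, 0, 0], [0, 0, 0], -1], [[-2, 0, 0], [0, 0, 0], -1], [[-2, 0, 0], [0, 0, 0], -1], [[-2, 0, 0], [0, 0, 0], -1]]}}

```text
time: 17.77
tool_pos: [0.604, 0.0547, 0.1305]
ee_rot: [3.142, -0.0, 1.494]
wrist_force: [-0.6, 0.4, -2.0]
width: 0.012
```

```bash
python3 - <<'E'
from h import *
from bench import order
o=status.get_obs(); print(o["tool_pos"],o["ee_rot"],o["width"],o["wrist_force"],abs(o["qvel"]).max(),o["time"])
im=viewer.snapshot("top").astype(float)[174:196,314:336]; m=im[:,:,0]-im[:,:,2]>25; v,u=np.nonzero(m); print(back(cam("top"),[u.mean()+314,v.mean()+174],.143))
print(order.close_job())
E
```

```text
[0.60401626 0.05470448 0.13049924] [ 3.14150886e+00 -7.59622538e-05  1.49401131e+00] 0.01203082158186182 [-0.55914883  0.40344454 -1.9683486 ] 0.0010748004035351596 17.775
[[ 0.59861379 -0.02671314  0.143     ]]
the job is handed in; nothing more can be done
None
```

I took the top dish off the pile by its handle, carried it about 81° clockwise to the chute, and handed it in at 17.8 s, still held in the gripper. Both were done in small, smooth steps to keep the ball still.

- **Dish:** From the tool readings, the gripper tilt was under 0.01° and the arm was still. The grip was 12.0 mm wide on the handle. I calculate the lip at about (0.592, −0.096, 0.152) m, about 25 mm above the wall tops, pointing along −1.648 rad. I estimate the chute's run at about −1.647 rad.
- **Ball:** It was about 1 mm from the dish centre in the last top-camera check. It was also centred in every earlier picture I viewed after the lift.
- **Contact and surroundings:** The wrist force stayed at or below about 2 N in every reading. The pictures showed nothing else moved.

**Checks that disagreed:**
- **Lip along the chute:** The two fixed cameras differed by 3–5 mm on where the chute's upper end is. I moved the lip 2 mm further downstream to sit between them, so its position along the chute is good to a few mm.
- **Lip across the chute:** The cameras differed by about 3 mm here, and I used a value in between.
- **Grip position:** The wrist camera put the handle about 4 mm away from where the tool position and the other two cameras had it. I used the latter.
- **Ball in the scene camera:** One late automatic reading was about 4 mm off sideways, probably from handle pixels, because the picture itself showed the ball centred.

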